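# Bring the gauge stand's levelling foot down to touch and clamp it

### The job

The green cast-iron gauge stand stands on three fixed feet, and its levelling foot, at the near right corner, hangs clear of the aluminium bearing disc laid under it. Turn the blue knob clockwise (seen from above) to screw that foot down until it just touches the disc and carries a light load, without jacking the stand up; then swing the red-handled clamp lever fully round to its stop, away from the knob, to lock the screw. Work gently, and leave the gauge, the steel block, the brass weight and the side cutters where they are.

Things in the scene. Friction and masses are not known exactly. Their poses are not given: they have to be found in the camera images.
- stand: Green cast-iron gauge stand, 7 kg, loose on the bench: plate 210 (x) by 140 (y) mm, top 42 mm above the bench, on three fixed rubber feet. Origin on the bench under the plate's centre; x from the edge near the robot to the far edge, y left, z up. A 24 mm column, 218 mm high, and its dial gauge stand on the far half (stand x over 38 mm, y 0 to 60 mm). The levelling screw is at stand (x, y) = (-88, -53) mm.
- knob_center (a point): Centre of the blue ribbed knob on the levelling screw, on its vertical axis. Cylinder 35 mm across, 24 mm high; below it only the 12 mm screw, 17 to 23 mm of it free above a 32 mm round boss (top 50 mm above the bench). Clockwise from above screws knob and foot down together, 10 mm a turn; thread friction is about 0.03 N m and holds it where left. Pressing hard on the knob dips this corner of the stand.
- level_foot: Rubber-soled foot, 40 mm across, under the levelling screw; origin at its sole. It turns with the knob. The 56 mm disc below is 1.5 to 5 mm high, not measured: 0.4 to 3.2 rad bring the foot down to it. Then the sole rubs: the friction moment, either way round, climbs from 0.03 N m by 0.015 per newton while turning, by half that when halted; the load grows about 16 N per rad. 2 to 10 N is right; 20 N lifts the stand.
- clamp_lever (a joint): Angle of the clamp lever about its vertical pivot: 0 to 0.15 = open as found, 1.3 rad = at its stop, screw clamped. Grows counter-clockwise seen from above; about 0.1 N m of friction; stays where it is left.
- lever_grip (a point): Centre of the upright red handle at the end of the clamp lever: 17 mm across, 26 mm high, its centre 74 mm and its foot 61 mm above the bench (18 mm above the plate); a 6 mm rod joins its foot to the pivot. This point's x axis runs from the pivot outwards along the lever.
- lever_pivot (a point): Point on the clamp lever's vertical pivot axis, level with lever_grip and 62 mm from it, at stand (x, y) = (-88, -17) mm. Open, the lever points along the stand's +x; closed, 1.3 rad to the left of that.
- gauge: Grey dial gauge, face 60 mm across towards the robot, fixed to the stand's column by a clamp, plunger pointing down; not to be touched.
- steel_block: Steel block 45 by 20 mm, 20 mm high, loose on the stand's plate under the gauge's plunger; stays there. Origin at the centre of its underside.
- brass_weight: Brass check weight, 24 mm across and 39 mm high, loose on the stand's plate near its right edge; stays there upright. Origin at the centre of its underside.
- cutters: Red-handled side cutters, 118 mm long, 11 mm high, lying loose on the bench to the right of the stand; stay there.

How it is judged (in metres and radians):
On the way, in this order (a step that is already met when the one before it is completed fails the run):
1. the levelling foot touches its disc lightly, the clamp still open (contact force between level_foot and anything else between 0.8 and 12 N and value of joint clamp_lever below 0.3 rad), for 0.2 s.
2. the clamp lever is at its stop (value of joint clamp_lever above 1.15 rad), for 0.1 s.
At the end, for the whole second after the job is handed in: The levelling foot bears on its disc with 0.8 to 12 N, the clamp lever is at least 1.15 rad round (its stop is at 1.3), and the stand stands level within 0.008 rad, not more than 30 mm from where it stood (contact force between level_foot and anything else between 0.8 and 12 N and value of joint clamp_lever above 1.15 rad and angle between stand's own z axis and vertical below 0.008 rad and distance of stand from where it was at the start of the episode below 0.03 m); the robot touches nothing.
It fails at once if the levelling foot is driven or pressed down with more than 20 N (contact force between level_foot and anything else above 20 N).
It fails at once if the dial gauge is struck by the robot (contact force between any of the fingers, the arm and gauge above 3 N).
It fails at once if the steel block, brass weight or side cutters are shifted by more than 30 mm, or the stand by more than 40 mm (distance of any of steel_block, brass_weight, cutters from where it was at the start of the episode above 0.03 m or distance of stand from where it was at the start of the episode above 0.04 m).
It also fails if it takes over 64 s, if anything falls off the work surface, if the arm or the gripper's body presses on something with over 40 N, if the wrist force passes 120 N, or if a joint passes its speed limit or range.

### The arm

A 7-joint arm with a two-finger parallel gripper is mounted at the origin on a cart in front of the work surface, level with it; the furniture and walls round the work are solid. World frame = base frame: x ahead of the robot, y to its left, z up, the work surface at z = 0. Lengths are in mm, angles in rad, forces in N, time in s.
With the tool pointing down it reaches from about 425 to 925 mm from the base axis. Payload 6.8 kg.
Tool frame: the origin (TCP) lies at the very end of the fingers, on their centre line; the grasp point (between the pads) lies 19 mm behind it; z points along the fingers, y is the direction in which the jaws open and shut (so a half turn about z gives the same grasp; the last joint's range is limited). The gripper opens to 88 mm and grips with 3 to 60 N. Pads are 20 mm wide; open, the fingers measure 115 mm over their backs; the gripper's body (75 mm by 178 mm) begins 61 mm behind the grasp point.
Start: joints at [1.212, 0.477, 0.022, 1.555, -0.011, 1.109, -0.083], TCP at [167.529, -653.897, 222.664] pointing down, gripper open.
Joint ranges: [-2.96, 2.96], [-0.34, 2.1], [-1.41, 1.46], [0.24, 2.44], [-1.37, 4.51], [0.17, 1.92], [-2.96, 2.96]. Speed limits (rad/s): [2.39, 2.39, 3.14, 3.14, 3.14, 3.14, 3.14].

### API

Orientations are given as a unit quaternion [w, x, y, z].
In Python, from rig import read_state, optics, ticket gives the robot as it stands.
- The arm moves only by the shell command python3 -m crank 'ROWS' [FORCE]. ROWS is JSON, a list of rows, each an object of numbers: "dx", "dy", "dz": the shift along the tool's x, y, z in m; "twist": the turn about the tool's z in degrees; "fingers": the closure, from 0 (fully open) to 1 (shut). In form: [{"dx": .., "dy": .., "dz": .., "twist": .., "fingers": ..}, ...]. A call has 1 to 8 rows; each row shifts and turns the pose as measured when the row begins, along the tool's axes as they then stand; what a row does not reach is not made up. A row lasts 1/10 s, in which the tool goes at most 50 mm and 8.59 degrees, less where a joint would pass 70% of its speed; a pose out of reach is approached as far as the arm can. A call with a gripper value outside its range is refused whole. The fingers move at their own pace and stop on an object; FORCE is the grip in N (left out, the last holds). Time passes only in rows, so rows that do not move let the fingers close. It gives the time, the measured TCP pose, the force and the opening at its end, in the units of the state.
- read_state(): the state, without advancing time (a new reading comes with each control period).
- optics.get_image(name): name is "scene" or "top" or "wrist"; returns (picture, depth): 400x640x3 uint8, red, green, blue; 400x640 float32, mm along the optical axis (not along the pixel's ray), 0 where there is no reading.
- optics.camera_params(name): a dict with "fx", "fy", "cx", "cy" (pixels), "k1" (the pictures are not rectified: a ray, as slopes to the right and down, at radius r is drawn at 1 + k1 r^2 times it, then the intrinsics apply), "position" and "attitude" of the camera in the world. Camera axes: x right, y down, z forward; pixel columns grow to the right and rows downward; lengths in mm; the calibration is good to about 2 mm. A picture is of the moment at which its call begins: read the wrist's pose just before it. camera_params takes no time and is no camera call; for the wrist camera it gives the pose at the moment of the call.
- ticket.hand_in(): hands the job in, once; it reports no verdict.
The state is a dict: "t": time; "joint_positions": joint angles; "dq": joint speeds; "effort": joint torques, N m; "ee_pos": TCP position; "ee_rot": TCP orientation; "wrist_force": force on the tool from outside, world axes, zero at the start; "ft_torque": the same for the moment, N m; "finger_gap": finger opening in mm.
Only numpy, scipy, OpenCV 4.12 (cv2) and the standard library are available. Lean on these libraries where they do the work, as an engineer would, in place of code of your own. Each camera call takes 0.05 s, during which the arm holds its last target.

## Working session

There is one attempt and no reset: what is moved stays moved. The work goes in short steps, Python scripts to look and compute and a shell command to move; the robot and the scene stay as the last step left them, time stands still between calls to the robot, and variables do not carry over. Pictures are saved under pics/ and viewed, and the job is handed in when it is done.

```bash
ls; mkdir -p pics
python3 - <<'E'
from rig import read_state, optics
import cv2
s=read_state(); print(s)
for n in("scene","top","wrist"):
    p=optics.camera_params(n); print(n,p)
    im,d=optics.get_image(n); cv2.imwrite(f"pics/{n}0.png",im[:,:,::-1])
    import numpy as np; np.save(f"pics/{n}0.npy",d)
E
```

```text
pics
{'t': 0.0, 'joint_positions': array([ 1.21187082,  0.47776163,  0.02236206,  1.55644497, -0.01147431,
        1.1092668 , -0.0830883 ]), 'dq': array([-3.98265845e-04,  3.60462050e-05,  1.05586625e-03, -3.14404792e-04,
       -1.72207473e-03,  6.98546747e-04,  4.25747772e-04]), 'effort': array([-5.86549305e-06, -5.82858932e+01,  1.53485980e+00, -2.72616953e+01,
       -5.43014542e-02,  1.68854190e-02,  1.85936274e-04]), 'ee_pos': array([ 167.35581569, -653.31501477,  221.71068058]), 'ee_rot': array([-8.55448254e-04,  9.92144179e-01,  1.25096607e-01, -1.89416621e-04]), 'wrist_force': array([-0.35808443,  0.67267722,  0.49495265]), 'ft_torque': array([ 0.04395183, -0.02444402, -0.04819867]), 'finger_gap': 87.64324800651954}
scene {'fx': 516.6100128691121, 'fy': 516.6100128691121, 'cx': 321.78341832635004, 'cy': 194.7969820228398, 'k1': -0.1109832189001282, 'position': array([ 54.15693367, 600.37552329, 472.46288009]), 'attitude': array([ 0.17377993, -0.27160102,  0.80411295, -0.49943547])}
top {'fx': 374.68065138618334, 'fy': 374.68065138618334, 'cx': 319.2013006018215, 'cy': 197.18372705986587, 'k1': -0.021731238460176706, 'position': array([423.82860237, -29.9273334 , 932.20912868]), 'attitude': array([ 0.06086622, -0.70391259,  0.70618171, -0.04593214])}
wrist {'fx': 299.3648944469852, 'fy': 299.3648944469852, 'cx': 322.3839787745151, 'cy': 198.38171103972397, 'k1': -0.03433162359929772, 'position': array([ 234.36347918, -635.34938474,  383.48967821]), 'attitude': array([ 0.10179182,  0.78358701, -0.60768491, -0.07967976])}
```

View pics/scene0.png

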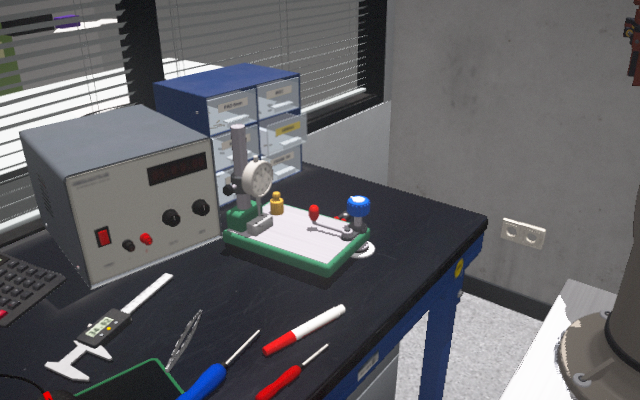

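View pics/top0.png

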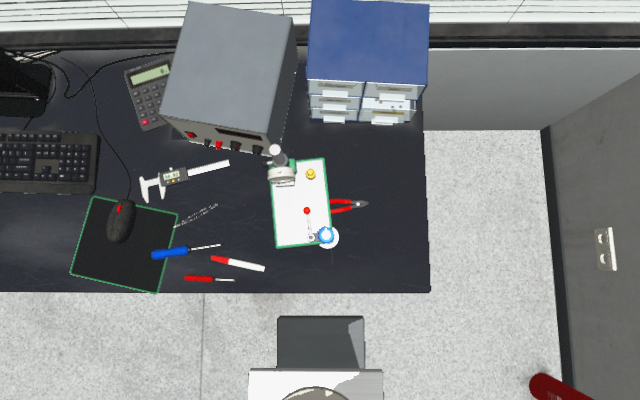

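View pics/wrist0.png

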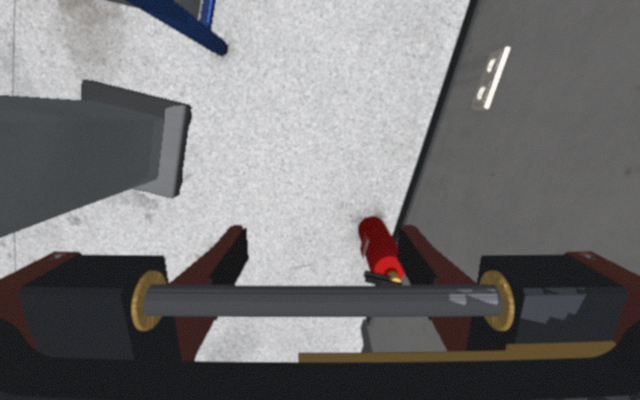

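The views show the stand in the top picture: knob at about (326,235), red grip (307,211), pivot (311,237), brass weight (310,174), cutters (350,205). Next I'll measure them.

```bash
cat > h.py <<'E'
import numpy as np, cv2
from scipy.spatial.transform import Rotation as R
from rig import read_state, optics
def rot(q): return R.from_quat([q[1],q[2],q[3],q[0]])
def KD(p): return np.array([[p['fx'],0,p['cx']],[0,p['fy'],p['cy']],[0,0,1]]),np.array([p['k1'],0,0,0,0])
def world(p,u,v,d=None,z=None):
    K,D=KD(p); xy=cv2.undistortPoints(np.array([[[u,v]]],float),K,D)[0,0]
    r=rot(p['attitude']).apply([xy[0],xy[1],1.])
    if d is None: d=(z-p['position'][2])/r[2]
    return p['position']+d*r
def cloud(p,d):
    K,D=KD(p); v,u=np.mgrid[0:400,0:640]
    xy=cv2.undistortPoints(np.stack([u,v],-1).reshape(-1,1,2).astype(float),K,D)[:,0]
    r=rot(p['attitude']).apply(np.c_[xy,np.ones(len(xy))])
    return (p['position']+r*d.reshape(-1,1)).reshape(400,640,3)
def proj(p,X):
    K,D=KD(p); Rm=rot(p['attitude']).inv(); rv=Rm.as_rotvec(); t=-Rm.apply(p['position'])
    return cv2.projectPoints(np.atleast_2d(np.array(X,float)),rv,t,K,D)[0][:,0]
E
python3 - <<'E'
from h import *
for n in("top","scene"):
    p=optics.camera_params(n); im=cv2.imread(f"pics/{n}0.png"); d=np.load(f"pics/{n}0.npy"); W=cloud(p,d)
    hsv=cv2.cvtColor(im,cv2.COLOR_BGR2HSV)
    box=((W[...,0]>300)&(W[...,0]<720)&(W[...,1]>-220)&(W[...,1]<180)&(d>0))
    for nm,lo,hi,zz in(("blue",(100,120,60),(125,255,255),(60,130)),("red",(0,150,80),(8,255,255),(55,95)),("green",(60,80,30),(95,255,255),(15,60)),("yellow",(18,120,80),(32,255,255),(20,120)),("redlow",(0,150,80),(8,255,255),(-5,40))):
        m=(cv2.inRange(hsv,lo,hi)>0)&box&(W[...,2]>zz[0])&(W[...,2]<zz[1])
        q=W[m]; v,u=np.nonzero(m)
        if len(q): print(n,nm,len(q),u.mean().round(1),v.mean().round(1),np.median(q,0).round(1),q.min(0).round(),q.max(0).round())
    m=box&(W[...,2]>36)&(W[...,2]<47)
    if n=="top":
        c=np.ascontiguousarray(W[m][:,:2].astype(np.float32)); print(len(c),cv2.minAreaRect(c), np.median(W[m],0))
    m=(cv2.inRange(hsv,(60,80,30),(95,255,255))>0)&box
big=cv2.resize(cv2.imread("pics/top0.png")[140:260,250:390],None,fx=5,fy=5,interpolation=cv2.INTER_CUBIC); cv2.imwrite("pics/topc.png",big)
big=cv2.resize(cv2.imread("pics/scene0.png")[110:280,210:390],None,fx=4,fy=3.5,interpolation=cv2.INTER_CUBIC); cv2.imwrite("pics/scc.png",big[:600])
E
```

```text
top blue 88 325.5 235.1 [466.  -25.   95.5] [451. -43.  89.] [484.  -9.  99.]
top red 32 306.3 210.0 [523.5  18.   84.8] [517.  11.  80.] [531.  23.  88.]
top green 457 302.7 209.3 [523.8  16.3  40.1] [439. -42.  35.] [657. 112.  45.]
top yellow 73 310.1 173.4 [610.9   9.4  68.6] [602.   0.  60.] [624.  19.  84.]
top redlow 170 339.9 205.2 [542.1 -62.    9.8] [525. -89.  -2.] [562. -35.  38.]
3885 ((576.427978515625, 45.1783447265625), (293.25775146484375, 180.81939697265625), 19.723514556884766) [538.39801954  32.35887591  41.42224931]
scene blue 351 357.9 207.1 [458.3 -13.8  88.9] [447. -41.  73.] [486.  -5.  98.]
scene red 100 313.6 211.4 [520.3  22.6  79.3] [515.  12.  62.] [530.  27.  87.]
scene green 1654 290.9 248.2 [515.7  99.9  37.7] [437. -42.  20.] [657. 116.  60.]
scene yellow 235 276.3 203.5 [608.9  15.8  63.4] [601.  -2.  43.] [625.  24.  82.]
scene redlow 15 339.9 218.4 [540.3 -83.8  11. ] [533. -90.   8.] [554. -80.  12.]
```

View pics/topc.png

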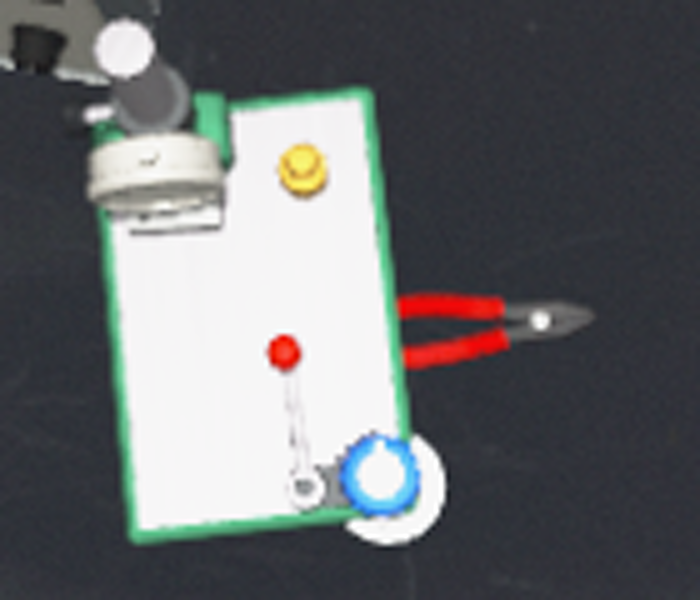

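View pics/scc.png

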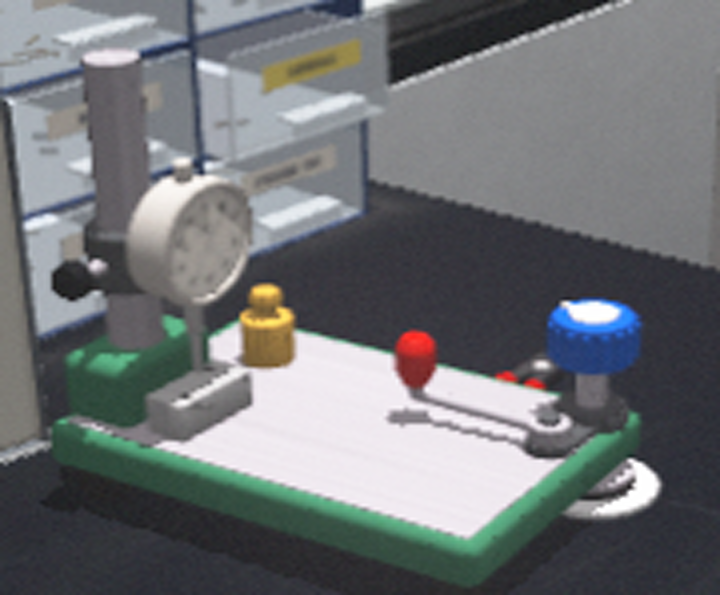

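Run:
```python
from h import *
p=optics.camera_params("top"); 
c=lambda a,b:(250+a/5-.4,140+b/5-.4)
fr=world(p,*c(374,88),z=42); nl=world(p,*c(130,544),z=40); e1=world(p,*c(404,400),z=42);
print(fr,nl,e1, "diag",np.linalg.norm(fr-nl),np.hypot(210,140))
th=np.arctan2(*(fr-e1)[[1,0]]); 
v=(fr-nl)[:2]; th2=np.arctan2(v[1],v[0])-np.arctan2(-140,210); print("yaw",th,th2)
ctr=(fr+nl)[:2]/2; Rz=lambda t:np.array([[np.cos(t),-np.sin(t)],[np.sin(t),np.cos(t)]])
print("ctr",ctr)
for t in(th,th2):
    for nm,q in(("knob",(-88,-53)),("piv",(-88,-17)),("grip0",(-26,-17)),("nearright",(-105,-70))): print(nm,ctr+Rz(t)@q)
print("knob img",world(p,325.5,235.1,z=97)," topcrop",world(p,*c(380,474),z=97),"grip",world(p,*c(285,352),z=85),"piv",world(p,*c(305,487),z=60))
```

```text
[658.26273522 -24.04292308  42.        ] [437.64705685  92.312183    40.        ] [505.38303774 -37.76045564  42.        ] diag 249.42691966399218 252.38858928247924
yaw 0.08948798368624424 0.10266752844374843
ctr [547.95489603  34.13462996]
knob [465.04355277 -26.51773321]
piv [461.82628341   9.33821717]
grip0 [523.57819795  14.87906996]
nearright [449.63084229 -44.96897587]
knob [465.85010092 -27.60516774]
piv [462.16055956   8.20526767]
grip0 [523.83408721  14.5594778 ]
nearright [450.68190096 -46.25793456]
knob img [465.87177147 -26.19159714  97.        ]  topcrop [467.42087334 -26.42000856  97.        ] grip [523.55642311  16.67085181  85.        ] piv [463.43425575   8.54699844  60.        ]
```

```bash
python3 -m crank '[{"dx":0.04,"dy":-0.02},{"dx":0.04,"dy":-0.02},{"dx":0.04,"dy":-0.02},{"dx":0.04,"dy":-0.02},{"dx":0.04,"dy":-0.02},{"dx":0.04,"dy":-0.02},{"dx":0.03,"dy":-0.02}]'; python3 -c "
from rig import read_state as r; s=r(); print(s['joint_positions'].round(3),s['effort'][6],s['ft_torque'])"
```

```text
[ 1.212  0.478  0.022  1.556 -0.011  1.109 -0.083] 8.793692131803255e-05 [ 0.02510486 -0.03307905 -0.02003687]invalid input at $[0]: expected keys dx, dy, dz, twist, fingers
```

All keys are required in each row.

```bash
python3 -m crank '[{"dx":0.04,"dy":-0.02,"dz":0,"twist":0,"fingers":0},{"dx":0.04,"dy":-0.02,"dz":0,"twist":0,"fingers":0},{"dx":0.04,"dy":-0.02,"dz":0,"twist":0,"fingers":0},{"dx":0.04,"dy":-0.02,"dz":0,"twist":0,"fingers":0},{"dx":0.04,"dy":-0.02,"dz":0,"twist":0,"fingers":0},{"dx":0.04,"dy":-0.02,"dz":0,"twist":0,"fingers":0},{"dx":0.03,"dy":-0.02,"dz":0,"twist":0,"fingers":0}]'; python3 -c "
from rig import read_state as r; s=r(); print(s['joint_positions'].round(3),s['effort'][6],s['ft_torque'])"
```

```text
t: 0.85
ee_pos: [394.9, -449.0, 218.6]
ee_rot: [-0.001, 0.993, 0.118, -0.003]
wrist_force: [0.5, -0.2, 0.9]
finger_gap: 87.9
[ 0.801  0.36  -0.073  1.743  0.033  1.045 -0.619] 0.7702202908694744 [-0.05077032 -0.02565314 -0.0290019 ]
```

```bash
python3 -m crank '[{"dx":0.019,"dy":-0.044,"dz":0,"twist":0,"fingers":0},{"dx":0.019,"dy":-0.044,"dz":0,"twist":0,"fingers":0},{"dx":0.019,"dy":-0.044,"dz":0,"twist":0,"fingers":0},{"dx":0.019,"dy":-0.044,"dz":0,"twist":0,"fingers":0},{"dx":0.019,"dy":-0.044,"dz":0,"twist":0,"fingers":0},{"dx":0.019,"dy":-0.044,"dz":0,"twist":0,"fingers":0},{"dx":0.019,"dy":-0.044,"dz":0,"twist":0,"fingers":0},{"dx":0.019,"dy":-0.044,"dz":0,"twist":0,"fingers":0}]'
python3 -m crank '[{"dx":0,"dy":0,"dz":0,"twist":-8.5,"fingers":0},{"dx":0,"dy":0,"dz":0,"twist":-8.5,"fingers":0},{"dx":0,"dy":0,"dz":0,"twist":-8.5,"fingers":0},{"dx":0,"dy":0,"dz":0,"twist":-8.5,"fingers":0},{"dx":0,"dy":0,"dz":0,"twist":-8.5,"fingers":0},{"dx":0,"dy":0,"dz":0,"twist":-8.5,"fingers":0},{"dx":0,"dy":0,"dz":0,"twist":-8.5,"fingers":0},{"dx":0,"dy":0,"dz":0,"twist":-8.5,"fingers":0}]'
python3 -c "
from rig import read_state as r; s=r(); print(s['joint_positions'].round(3),s['effort'][6],s['ft_torque'])"
```

```text
t: 1.65
ee_pos: [462.3, -57.8, 217.6]
ee_rot: [-0.0, 0.993, 0.118, -0.002]
wrist_force: [1.8, 0.5, -0.1]
finger_gap: 87.7
t: 2.45
ee_pos: [461.9, -47.1, 217.2]
ee_rot: [-0.003, 0.751, 0.66, -0.001]
wrist_force: [0.4, -0.3, 0.5]
finger_gap: 87.7
[ 0.394  0.172 -0.469  2.017  0.09   0.979 -0.249] -1.9393812865018845 [-0.09476255 -0.11188421  0.01282878]
```

```bash
python3 -m crank '[{"dx":0,"dy":0,"dz":0,"twist":-8.5,"fingers":0},{"dx":0,"dy":0,"dz":0,"twist":-8.5,"fingers":0},{"dx":0,"dy":0,"dz":0,"twist":-8.5,"fingers":0},{"dx":0,"dy":0,"dz":0,"twist":-8.5,"fingers":0},{"dx":0,"dy":0,"dz":0,"twist":-8.5,"fingers":0},{"dx":0,"dy":0,"dz":0,"twist":-8.5,"fingers":0},{"dx":0,"dy":0,"dz":0,"twist":-8.5,"fingers":0},{"dx":0,"dy":0,"dz":0,"twist":-8.5,"fingers":0}]'
python3 -m crank '[{"dx":0,"dy":0,"dz":0,"twist":-8.5,"fingers":0},{"dx":0,"dy":0,"dz":0,"twist":-8.5,"fingers":0},{"dx":0,"dy":0,"dz":0,"twist":-8.5,"fingers":0},{"dx":0,"dy":0,"dz":0,"twist":-8.5,"fingers":0},{"dx":0,"dy":0,"dz":0,"twist":0,"fingers":0}]'
python3 - <<'E'
from h import *
s=read_state(); print(s['joint_positions'].round(3),s['effort'][6],s['ft_torque'],s['ee_pos'],rot(s['ee_rot']).as_matrix().round(3))
p=optics.camera_params("wrist"); im,d=optics.get_image("wrist"); cv2.imwrite("pics/w1.png",im[:,:,::-1]); np.save("pics/w1.npy",d)
import pickle; pickle.dump(p,open("pics/w1.pkl","wb")); print(p['position'],proj(p,[[466.3,-26.3,97],[523.5,15.5,87]]))
E
```

```text
t: 3.25
ee_pos: [460.1, -47.5, 215.9]
ee_rot: [-0.004, 0.248, 0.969, -0.0]
wrist_force: [0.3, -0.5, 0.1]
finger_gap: 87.7
t: 3.75
ee_pos: [458.9, -47.9, 215.1]
ee_rot: [-0.005, -0.05, 0.999, 0.001]
wrist_force: [-0.0, 0.3, 1.4]
finger_gap: 87.9
[ 0.596  0.203 -0.696  2.01   0.152  0.991  1.497] 1.3909924775362015 [ 0.04109108 -0.11678569 -0.01147976] [458.86427218 -47.89339692 215.0672353 ] [[-0.995 -0.101 -0.011]
 [-0.101  0.995  0.002]
 [ 0.01   0.003 -1.   ]]
[389.9661504  -54.35925053 377.49081897] [[342.3505505  205.37826688]
 [374.51607658 258.37944791]]
```

View pics/w1.png

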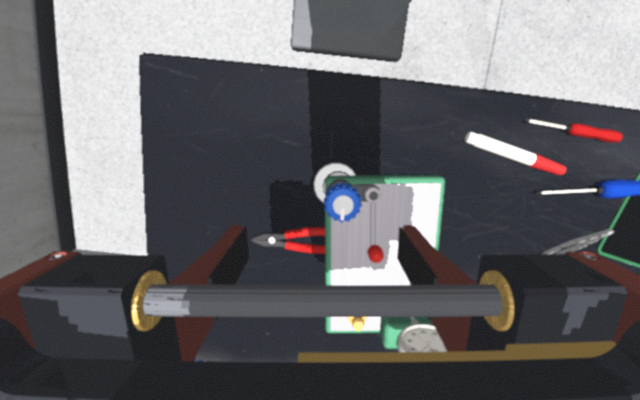

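The wrist view has the knob's top at about (343,203) and the grip at (376,254), close to the predictions. I'll refine from depth.

Run:
```python
from h import *; import pickle
p=pickle.load(open("pics/w1.pkl","rb")); im=cv2.imread("pics/w1.png"); d=np.load("pics/w1.npy"); W=cloud(p,d); hsv=cv2.cvtColor(im,cv2.COLOR_BGR2HSV)
box=(abs(W[...,0]-500)<80)&(abs(W[...,1]+5)<60)&(W[...,2]>55)&(W[...,2]<130)
for nm,lo,hi in(("blue",(100,120,40),(125,255,255)),("red",(0,150,60),(10,255,255))):
    m=((cv2.inRange(hsv,lo,hi)>0)&box).astype(np.uint8)
    c=max(cv2.findContours(m,0,2)[0],key=cv2.contourArea); (u,v),r=cv2.minEnclosingCircle(c)
    z=np.percentile(W[m>0][:,2],[50,90]); print(nm,(u,v),r,z, world(p,u,v,z=z[1]))
print(d[203,343], W[203,343])
print("pivot",W[194,373])
q=W[box&(W[...,2]>85)&(abs(W[...,0]-466)<25)&(W[...,1]<0)]; print("knobtop",q.min(0),q.max(0),q.mean(0))
```

```text
blue (341.95086669921875, 201.60838317871094) 19.360979080200195 [95.36560441 96.56835358] [462.67868833 -27.09093741  96.56835358]
red (375.4166564941406, 253.3333282470703) 8.090313911437988 [82.87563039 85.50139103] [518.3198669   15.95918135  85.50139103]
291.4527 [464.03950251 -25.88310526  96.29669703]
pivot [460.08774005   9.11701024  60.48984007]
knobtop [447.25804417 -44.28788099  85.1743203 ] [484.7785045   -7.11776538  98.56396882] [464.36369024 -26.27717068  95.36936062]
```

```bash
python3 -m crank '[{"dx":-0.009,"dy":0.021,"dz":0.03,"twist":0,"fingers":0.3},{"dx":0,"dy":0,"dz":0.025,"twist":0,"fingers":0.3},{"dx":0,"dy":0,"dz":0.02,"twist":0,"fingers":0.3},{"dx":0,"dy":0,"dz":0.02,"twist":0,"fingers":0.3},{"dx":0,"dy":0,"dz":0,"twist":0,"fingers":0.3},{"dx":0,"dy":0,"dz":0,"twist":0,"fingers":0.3}]' 3
python3 - <<'E'
from h import *
s=read_state(); print(s['joint_positions'].round(3),s['ee_pos'],rot(s['ee_rot']).as_matrix().round(3))
p=optics.camera_params("wrist"); im,d=optics.get_image("wrist"); cv2.imwrite("pics/w2.png",im[:,:,::-1]); W=cloud(p,d)
e=s['ee_pos']; M=rot(s['ee_rot']).as_matrix(); print("tip proj",proj(p,[e,e+M[:,2]*20]))
hsv=cv2.cvtColor(im[:,:,::-1],cv2.COLOR_BGR2HSV)
b=cv2.inRange(hsv,(100,120,40),(125,255,255))>0
q=W[b&(abs(W[...,0]-465)<30)&(abs(W[...,1]+26)<30)&(W[...,2]>70)]; print(q.min(0),q.max(0),np.median(q,0))
q=q[q[:,2]>93]; print(cv2.minEnclosingCircle(q[:,:2].astype(np.float32)))
E
```

```text
t: 4.4
ee_pos: [466.4, -25.7, 118.1]
ee_rot: [-0.004, -0.036, 0.999, 0.001]
wrist_force: [0.7, 0.1, 0.6]
finger_gap: 61.2
[ 0.48   0.355 -0.655  2.096  0.299  0.791  1.283] [466.44878307 -25.7215883  118.05744037] [[-0.997 -0.071 -0.008]
 [-0.071  0.997  0.001]
 [ 0.008  0.002 -1.   ]]
tip proj [[320.74853166 244.35392203]
 [320.92020174 231.82384071]]
[446.93916618 -44.5254705   75.0550174 ] [483.35220089  -7.80801751  97.72022983] [457.99851184 -27.04023897  95.35069492]
((465.4833984375, -25.815078735351562), 18.55301856994629)
```

View pics/w2.png

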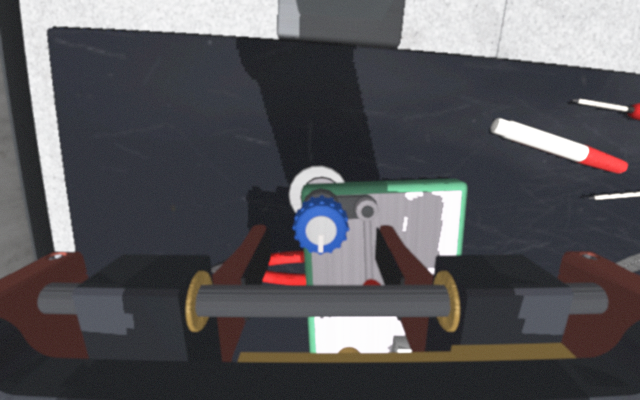

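```bash
python3 -m crank '[{"dx":0.0005,"dy":0,"dz":0.016,"twist":0,"fingers":0.3},{"dx":0,"dy":0,"dz":0.016,"twist":0,"fingers":0.3},{"dx":0,"dy":0,"dz":0.012,"twist":0,"fingers":0.3},{"dx":0,"dy":0,"dz":0,"twist":0,"fingers":0.3}]' 8
python3 -c "
from h import *
s=read_state(); print(s['joint_positions'].round(3),s['effort'][6],s['wrist_force'],s['ft_torque'])"
python3 -m crank '[{"dx":0,"dy":0,"dz":0,"twist":0,"fingers":0.8},{"dx":0,"dy":0,"dz":0,"twist":0,"fingers":0.8},{"dx":0,"dy":0,"dz":0,"twist":0,"fingers":0.8},{"dx":0,"dy":0,"dz":0,"twist":0,"fingers":0.8}]' 8
python3 -c "
from h import *
s=read_state(); print(s['ee_pos'],s['joint_positions'].round(3),s['effort'][6],s['wrist_force'],s['ft_torque'])"
```

```text
t: 4.85
ee_pos: [469.4, -26.5, 77.3]
ee_rot: [0.0, -0.033, 0.999, -0.0]
wrist_force: [0.3, 0.8, 1.1]
finger_gap: 61.2
[ 0.437  0.42  -0.612  2.125  0.374  0.7    1.211] -0.18478763289749622 [0.33565987 0.801985   1.07613657] [ 0.04861474 -0.17984425  0.05819156]
t: 5.25
ee_pos: [471.1, -26.5, 79.7]
ee_rot: [0.002, -0.032, 0.999, -0.001]
wrist_force: [0.2, 0.5, -2.7]
finger_gap: 34.8
[471.08176472 -26.49655799  79.68676968] [ 0.438  0.417 -0.614  2.123  0.372  0.702  1.212] -0.004840230831177905 [ 0.18717205  0.48319783 -2.66785106] [ 0.15369804 -0.13047982  0.00976262]
```

```bash
python3 -m crank '[{"dx":0,"dy":0,"dz":0,"twist":0,"fingers":0.5},{"dx":0.0055,"dy":0,"dz":0.006,"twist":0,"fingers":0.5}]' 8
for i in 1 2; do python3 -m crank '[{"dx":0,"dy":0,"dz":0,"twist":0,"fingers":0.5}]'; python3 -c "
from h import *
s=read_state(); print(s['dq'].round(3))"; done
```

```text
t: 5.45
ee_pos: [467.0, -26.8, 74.5]
ee_rot: [0.004, -0.032, 0.999, -0.001]
wrist_force: [0.2, -0.4, 1.0]
finger_gap: 43.4
t: 5.55
ee_pos: [465.4, -27.0, 73.7]
ee_rot: [0.002, -0.032, 0.999, -0.001]
wrist_force: [-0.3, -0.1, 0.2]
finger_gap: 43.7
[-0.002 -0.008 -0.003 -0.03  -0.005  0.003  0.006]
t: 5.65
ee_pos: [465.3, -27.0, 73.6]
ee_rot: [0.002, -0.032, 0.999, -0.001]
wrist_force: [0.0, -0.9, 1.1]
finger_gap: 43.5
[ 0.     0.003  0.002  0.016  0.001 -0.002 -0.003]
```

```bash
python3 -m crank '[{"dx":0,"dy":0.0008,"dz":0,"twist":0,"fingers":0.8},{"dx":0,"dy":0,"dz":0,"twist":0,"fingers":0.8},{"dx":0,"dy":0,"dz":0,"twist":0,"fingers":0.8},{"dx":0,"dy":0,"dz":0,"twist":0,"fingers":0.8},{"dx":0,"dy":0,"dz":0,"twist":0,"fingers":0.8}]' 8
for i in 1 2 3; do python3 -m crank '[{"dx":0,"dy":0,"dz":0,"twist":0,"fingers":0.8}]'; python3 -c "
from h import *
s=read_state(); print(s['effort'][6],s['wrist_force'],s['ft_torque'],s['joint_positions'][6])"; done
```

```text
t: 6.15
ee_pos: [465.1, -26.8, 73.5]
ee_rot: [0.002, -0.032, 0.999, -0.001]
wrist_force: [-0.6, -0.2, 0.1]
finger_gap: 34.7
t: 6.25
ee_pos: [465.1, -26.8, 73.5]
ee_rot: [0.002, -0.032, 0.999, -0.001]
wrist_force: [0.1, -1.1, -0.9]
finger_gap: 34.7
-0.019754189997911453 [ 0.0739663  -1.06233336 -0.88749362] [-0.06666603 -0.11249046  0.05873748] 1.2003051653217167
t: 6.35
ee_pos: [465.1, -26.8, 73.5]
ee_rot: [0.002, -0.032, 0.999, -0.001]
wrist_force: [0.2, -0.5, 1.4]
finger_gap: 34.8
-0.019458371680229902 [ 0.23096321 -0.54218688  1.37610661] [-0.02306068 -0.09899399 -0.00879512] 1.2003392692363983
t: 6.45
ee_pos: [465.1, -26.8, 73.5]
ee_rot: [0.002, -0.032, 0.999, -0.001]
wrist_force: [0.1, -0.4, 0.4]
finger_gap: 34.5
-0.019524480449035764 [ 0.12122419 -0.35575036  0.39764067] [-0.05825753 -0.07515236  0.05168448] 1.200348567494025
```

```bash
cat > st.py <<'E'
from h import *
s=read_state(); M=rot(s['ee_rot']).as_matrix()
print("   yaw %.2f eff %.4f tz %.3f Fz %.2f Fxy %.2f %.2f"%(np.degrees(np.arctan2(M[1,0],M[0,0])),s['effort'][6],s['ft_torque'][2],*s['wrist_force'][[2,0,1]]), 'pos',s['ee_pos'].round(2),'j7 %.3f gap %.1f'%(s['joint_positions'][6],s['finger_gap']))
E
python3 st.py
for i in 1 2 3 4; do python3 -m crank '[{"dx":0,"dy":0,"dz":0.0001,"twist":2,"fingers":0.8},{"dx":0,"dy":0,"dz":0,"twist":2,"fingers":0.8}]' >/dev/null; python3 st.py; python3 -m crank '[{"dx":0,"dy":0,"dz":0,"twist":0,"fingers":0.8}]'>/dev/null; python3 st.py; done
```

```text
yaw -176.36 eff -0.0195 tz 0.052 Fz 0.40 Fxy 0.12 -0.36 pos [465.1  -26.81  73.52] j7 1.200 gap 34.5
   yaw 179.54 eff 0.3956 tz 0.006 Fz -0.24 Fxy -0.37 -0.41 pos [465.1  -26.72  73.42] j7 1.139 gap 34.2
   yaw 179.52 eff -0.2479 tz -0.022 Fz -0.11 Fxy -0.73 -0.86 pos [465.1  -26.7   73.43] j7 1.138 gap 34.8
   yaw 175.49 eff 0.3835 tz 0.034 Fz -0.49 Fxy -0.30 0.21 pos [465.09 -26.6   73.3 ] j7 1.078 gap 34.6
   yaw 175.47 eff -0.2366 tz -0.081 Fz -1.05 Fxy -1.23 -1.17 pos [465.1  -26.55  73.3 ] j7 1.077 gap 34.7
   yaw 171.45 eff 0.3847 tz 0.013 Fz -0.81 Fxy -0.25 -0.77 pos [465.13 -26.48  73.2 ] j7 1.016 gap 35.0
   yaw 171.42 eff -0.2366 tz -0.059 Fz -0.16 Fxy 0.52 -0.26 pos [465.13 -26.46  73.19] j7 1.016 gap 34.8
   yaw 167.39 eff 0.3846 tz 0.075 Fz -0.73 Fxy 0.22 -1.13 pos [465.17 -26.38  73.08] j7 0.955 gap 34.9
   yaw 167.37 eff -0.2373 tz -0.038 Fz 0.30 Fxy -1.48 -0.25 pos [465.13 -26.36  73.06] j7 0.955 gap 34.6
```

```bash
for i in 1 2 3 4 5; do python3 -m crank '[{"dx":0,"dy":0,"dz":0.0001,"twist":2,"fingers":0.8},{"dx":0,"dy":0,"dz":0,"twist":2,"fingers":0.8}]' >/dev/null; python3 st.py; python3 -m crank '[{"dx":0,"dy":0,"dz":0,"twist":0,"fingers":0.8}]'>/dev/null; python3 st.py; done
python3 - <<'E'
from h import *
p=optics.camera_params("wrist"); im,d=optics.get_image("wrist"); cv2.imwrite("pics/w3.png",cv2.resize(im[150:350,200:440,::-1],None,fx=3,fy=3))
E
```

```text
yaw 163.33 eff 0.3842 tz 0.020 Fz -1.69 Fxy -0.71 0.74 pos [465.2  -26.27  72.98] j7 0.894 gap 34.8
   yaw 163.31 eff -0.2380 tz 0.026 Fz -0.51 Fxy 0.52 -1.17 pos [465.22 -26.22  72.97] j7 0.893 gap 35.0
   yaw 159.28 eff 0.3836 tz 0.050 Fz -1.51 Fxy 0.41 -0.82 pos [465.21 -26.17  72.85] j7 0.832 gap 34.7
   yaw 159.25 eff -0.2387 tz -0.011 Fz -1.32 Fxy -0.73 0.37 pos [465.23 -26.14  72.84] j7 0.832 gap 34.8
   yaw 155.22 eff 0.3832 tz -0.006 Fz -1.69 Fxy -0.56 0.71 pos [465.26 -26.05  72.74] j7 0.771 gap 34.4
   yaw 155.20 eff -0.2393 tz -0.038 Fz -0.39 Fxy 0.50 -0.58 pos [465.25 -26.03  72.7 ] j7 0.771 gap 34.7
   yaw 151.16 eff 0.3822 tz 0.029 Fz -2.18 Fxy 0.27 -0.02 pos [465.31 -25.96  72.61] j7 0.710 gap 34.8
   yaw 151.14 eff -0.2401 tz -0.025 Fz -1.14 Fxy 0.49 -1.27 pos [465.33 -25.91  72.62] j7 0.709 gap 34.8
   yaw 147.10 eff 0.3820 tz 0.022 Fz -0.90 Fxy 0.37 0.48 pos [465.39 -25.86  72.52] j7 0.648 gap 34.9
   yaw 147.08 eff -0.2409 tz -0.032 Fz -1.76 Fxy 0.40 0.07 pos [465.39 -25.84  72.5 ] j7 0.648 gap 34.7
```

View pics/w3.png

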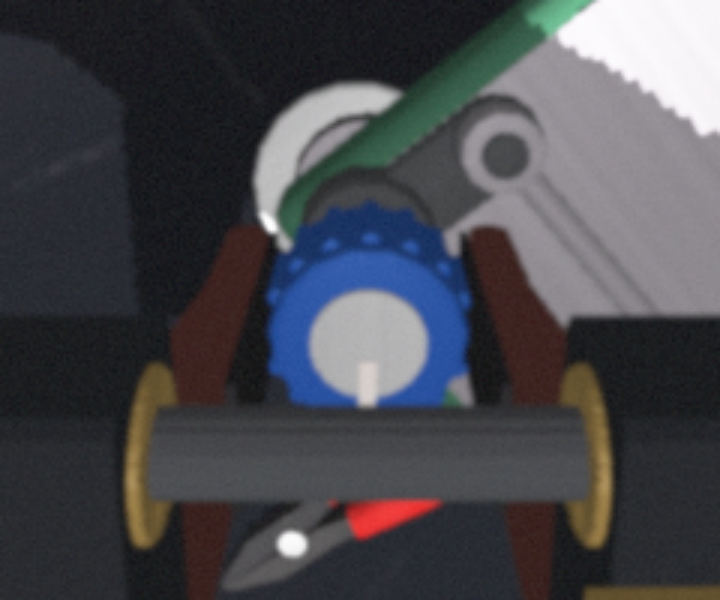

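```bash
for i in 1 2 3 4 5 6; do python3 -m crank '[{"dx":0,"dy":0,"dz":0.0001,"twist":2,"fingers":0.8},{"dx":0,"dy":0,"dz":0.00003,"twist":2,"fingers":0.8}]' >/dev/null; python3 st.py; python3 -m crank '[{"dx":0,"dy":0,"dz":0,"twist":0,"fingers":0.8}]'>/dev/null; python3 st.py; done
```

```text
yaw 142.96 eff 0.4181 tz 0.043 Fz -1.80 Fxy 0.88 0.93 pos [465.43 -25.74  72.36] j7 0.585 gap 34.6
   yaw 142.90 eff -0.2395 tz -0.018 Fz -1.37 Fxy 0.39 -0.18 pos [465.44 -25.73  72.37] j7 0.585 gap 35.1
   yaw 138.83 eff 0.3779 tz 0.050 Fz -2.89 Fxy 0.64 0.44 pos [465.49 -25.69  72.25] j7 0.523 gap 34.9
   yaw 138.82 eff -0.2603 tz -0.033 Fz -1.04 Fxy 2.08 0.62 pos [465.51 -25.64  72.24] j7 0.523 gap 34.9
   yaw 134.83 eff 0.3782 tz 0.023 Fz -2.09 Fxy 1.19 0.84 pos [465.58 -25.58  72.14] j7 0.462 gap 34.7
   yaw 134.81 eff -0.2437 tz -0.066 Fz -1.29 Fxy 1.68 -0.85 pos [465.59 -25.55  72.11] j7 0.462 gap 34.8
   yaw 130.79 eff 0.3807 tz 0.096 Fz -2.51 Fxy 1.16 0.25 pos [465.7  -25.49  72.02] j7 0.401 gap 34.5
   yaw 130.77 eff -0.2434 tz -0.008 Fz -1.94 Fxy 1.81 0.70 pos [465.67 -25.46  71.98] j7 0.401 gap 35.1
   yaw 126.74 eff 0.3810 tz -0.001 Fz -2.56 Fxy 1.45 0.33 pos [465.75 -25.43  71.89] j7 0.340 gap 34.6
   yaw 126.72 eff -0.2436 tz 0.000 Fz -2.14 Fxy 0.63 0.45 pos [465.77 -25.42  71.9 ] j7 0.340 gap 35.1
   yaw 122.68 eff 0.3808 tz -0.030 Fz -2.89 Fxy 2.09 0.73 pos [465.85 -25.37  71.79] j7 0.279 gap 34.8
   yaw 122.66 eff -0.2441 tz -0.006 Fz -1.19 Fxy 0.89 1.18 pos [465.89 -25.32  71.78] j7 0.278 gap 34.7
```

```bash
for i in 1 2 3 4 5 6; do python3 -m crank '[{"dx":0,"dy":0,"dz":0.0001,"twist":2,"fingers":0.8},{"dx":0,"dy":0,"dz":0.00008,"twist":2,"fingers":0.8}]' >/dev/null; python3 st.py; python3 -m crank '[{"dx":0,"dy":0,"dz":0,"twist":0,"fingers":0.8}]'>/dev/null; python3 st.py; done
```

```text
yaw 118.62 eff 0.3836 tz 0.005 Fz -1.49 Fxy 0.69 0.48 pos [465.96 -25.32  71.65] j7 0.217 gap 34.9
   yaw 118.59 eff -0.2441 tz -0.023 Fz -1.53 Fxy 0.83 1.33 pos [465.97 -25.3   71.66] j7 0.217 gap 34.8
   yaw 114.55 eff 0.3837 tz 0.036 Fz -0.43 Fxy 1.44 0.03 pos [466.08 -25.24  71.55] j7 0.156 gap 34.9
   yaw 114.53 eff -0.2446 tz -0.009 Fz -1.70 Fxy 0.79 1.24 pos [466.06 -25.24  71.55] j7 0.155 gap 35.0
   yaw 110.49 eff 0.3836 tz 0.018 Fz -0.94 Fxy 1.05 1.02 pos [466.17 -25.18  71.42] j7 0.094 gap 35.1
   yaw 110.46 eff -0.2445 tz -0.074 Fz -1.33 Fxy 1.78 -0.26 pos [466.19 -25.18  71.42] j7 0.094 gap 34.9
   yaw 106.42 eff 0.3835 tz 0.029 Fz -0.52 Fxy 2.23 0.84 pos [466.28 -25.16  71.29] j7 0.033 gap 34.9
   yaw 106.39 eff -0.2439 tz -0.079 Fz -0.84 Fxy 1.15 0.77 pos [466.3  -25.16  71.3 ] j7 0.032 gap 34.5
   yaw 102.35 eff 0.3813 tz 0.046 Fz -0.29 Fxy 1.17 -0.34 pos [466.43 -25.13  71.19] j7 -0.029 gap 34.6
   yaw 102.32 eff -0.2441 tz -0.022 Fz -1.00 Fxy 1.26 0.85 pos [466.45 -25.11  71.2 ] j7 -0.029 gap 34.7
   yaw 98.28 eff 0.3733 tz 0.051 Fz -0.43 Fxy 0.52 0.34 pos [466.55 -25.09  71.07] j7 -0.090 gap 34.6
   yaw 98.26 eff -0.2476 tz -0.050 Fz -0.07 Fxy 1.64 0.94 pos [466.54 -25.04  71.08] j7 -0.091 gap 34.7
```

```bash
for i in 1 2 3; do python3 -m crank '[{"dx":0,"dy":0,"dz":0.0001,"twist":2,"fingers":0.8},{"dx":0,"dy":0,"dz":0.00003,"twist":2,"fingers":0.8}]' >/dev/null; python3 st.py; python3 -m crank '[{"dx":0,"dy":0,"dz":0,"twist":0,"fingers":0.8}]'>/dev/null; python3 st.py; done
```

```text
yaw 94.23 eff 0.3645 tz 0.046 Fz -1.84 Fxy 1.86 0.81 pos [466.66 -25.02  70.99] j7 -0.152 gap 34.8
   yaw 94.20 eff -0.2507 tz 0.027 Fz -0.84 Fxy 1.18 0.08 pos [466.66 -25.03  70.98] j7 -0.152 gap 34.6
   yaw 90.16 eff 0.3549 tz 0.028 Fz -1.73 Fxy 1.24 0.47 pos [466.81 -24.99  70.92] j7 -0.213 gap 34.7
   yaw 90.13 eff -0.2518 tz -0.001 Fz -0.43 Fxy 0.63 0.44 pos [466.81 -24.97  70.92] j7 -0.213 gap 35.1
   yaw 86.10 eff 0.3458 tz 0.042 Fz -0.76 Fxy 0.85 0.56 pos [466.96 -24.99  70.85] j7 -0.274 gap 34.6
   yaw 86.07 eff -0.2574 tz 0.007 Fz -0.51 Fxy 1.41 0.79 pos [466.93 -24.97  70.84] j7 -0.275 gap 35.0
```

```bash
for i in 1; do python3 -m crank '[{"dx":0,"dy":0,"dz":0.0001,"twist":2,"fingers":0.8},{"dx":0,"dy":0,"dz":0.00003,"twist":2,"fingers":0.8}]' >/dev/null; python3 st.py; python3 -m crank '[{"dx":0,"dy":0,"dz":0,"twist":0,"fingers":0.8}]'>/dev/null; python3 st.py; done
python3 - <<'E'
from h import *
p=optics.camera_params("wrist"); im,d=optics.get_image("wrist"); cv2.imwrite("pics/w4.png",cv2.resize(im[150:350,200:440,::-1],None,fx=3,fy=3))
im,d=optics.get_image("scene"); cv2.imwrite("pics/s4.png",cv2.resize(im[180:270,290:410,::-1],None,fx=6,fy=6))
E
```

```text
yaw 82.04 eff 0.3366 tz 0.083 Fz -1.57 Fxy 2.08 0.75 pos [467.08 -24.94  70.76] j7 -0.335 gap 34.7
   yaw 82.01 eff -0.2585 tz -0.027 Fz -0.56 Fxy 1.29 -0.55 pos [467.05 -24.95  70.75] j7 -0.336 gap 34.5
```

View pics/w4.png

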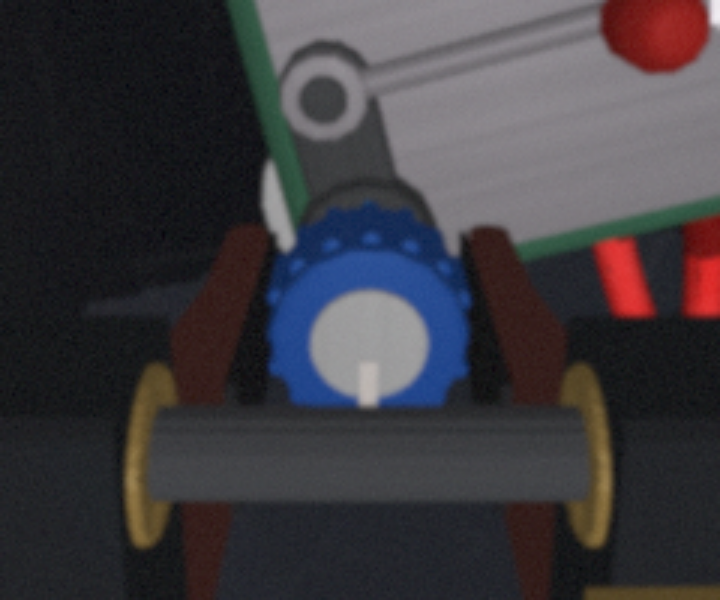

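View pics/s4.png

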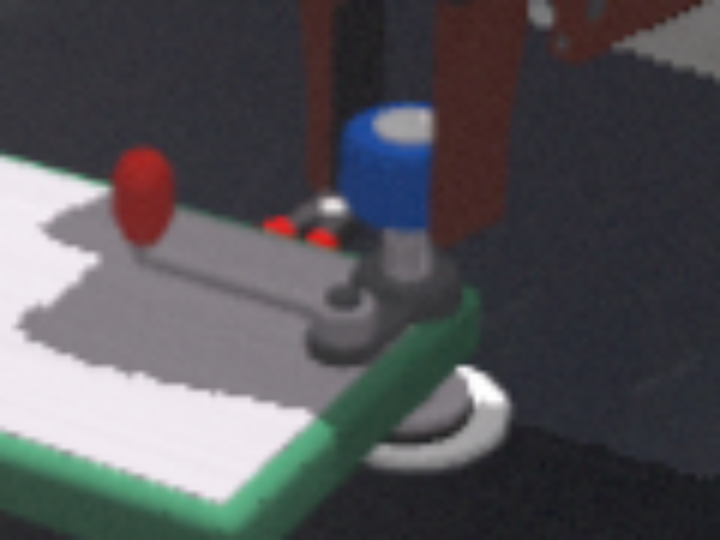

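```bash
python3 -m crank '[{"dx":0,"dy":0,"dz":0.0001,"twist":2,"fingers":0.8},{"dx":0,"dy":0,"dz":0.00003,"twist":2,"fingers":0.8}]' >/dev/null; python3 st.py; python3 -m crank '[{"dx":0,"dy":0,"dz":0,"twist":0,"fingers":0.8}]'>/dev/null; python3 st.py
python3 -m crank '[{"dx":0,"dy":0,"dz":0,"twist":0,"fingers":0.8},{"dx":0,"dy":0,"dz":0,"twist":0,"fingers":0.8}]'>/dev/null; python3 st.py
python3 -m crank '[{"dx":0,"dy":0,"dz":0,"twist":0,"fingers":0.4},{"dx":0,"dy":0,"dz":0,"twist":0,"fingers":0.4},{"dx":0,"dy":0,"dz":0,"twist":0,"fingers":0.4}]'; python3 st.py
```

```text
yaw 77.90 eff 0.3637 tz 0.085 Fz -1.03 Fxy 1.80 -0.54 pos [467.21 -24.96  70.7 ] j7 -0.398 gap 34.4
   yaw 77.82 eff -0.2670 tz -0.058 Fz -0.91 Fxy 0.60 -0.12 pos [467.22 -24.95  70.69] j7 -0.399 gap 35.3
   yaw 77.84 eff -0.0125 tz -0.048 Fz -0.61 Fxy 2.11 -0.24 pos [467.24 -24.94  70.7 ] j7 -0.398 gap 34.6
t: 14.9
ee_pos: [466.4, -25.4, 70.6]
ee_rot: [0.002, 0.778, 0.628, 0.002]
wrist_force: [0.7, -0.4, 0.1]
finger_gap: 52.5
   yaw 77.84 eff -0.0004 tz -0.013 Fz 0.06 Fxy 0.68 -0.38 pos [466.39 -25.37  70.55] j7 -0.398 gap 52.5
```

```bash
python3 -m crank '[{"dx":0,"dy":0,"dz":-0.02,"twist":0,"fingers":0.4},{"dx":0,"dy":0,"dz":-0.025,"twist":0,"fingers":0.4},{"dx":0,"dy":0,"dz":-0.02,"twist":-5,"fingers":0.4},{"dx":0,"dy":0,"dz":0,"twist":-8.5,"fingers":0.4},{"dx":0,"dy":0,"dz":0,"twist":-8.5,"fingers":0.4},{"dx":0,"dy":0,"dz":0,"twist":-8.5,"fingers":0.4},{"dx":0,"dy":0,"dz":0,"twist":-8.5,"fingers":0.4},{"dx":0,"dy":0,"dz":0,"twist":-8.5,"fingers":0.4}]'
python3 -m crank '[{"dx":0,"dy":0,"dz":0,"twist":-8.5,"fingers":0.4},{"dx":0,"dy":0,"dz":0,"twist":-8.5,"fingers":0.4},{"dx":0,"dy":0,"dz":0,"twist":-8.5,"fingers":0.4},{"dx":0,"dy":0,"dz":0,"twist":-8.5,"fingers":0.4},{"dx":0,"dy":0,"dz":0,"twist":-8.5,"fingers":0.4},{"dx":0,"dy":0,"dz":0,"twist":-8.5,"fingers":0.6},{"dx":0,"dy":0,"dz":0,"twist":-8.5,"fingers":0.6},{"dx":0,"dy":0,"dz":0,"twist":0,"fingers":0.6}]'
python3 st.py
python3 - <<'E'
from h import *
p=optics.camera_params("wrist"); im,d=optics.get_image("wrist"); cv2.imwrite("pics/w5.png",im[:,:,::-1]); W=cloud(p,d); im=np.ascontiguousarray(im[:,:,::-1])
hsv=cv2.cvtColor(im,cv2.COLOR_BGR2HSV)
for n in ("wrist","top"):
    if n=="top":
        p=optics.camera_params(n); im,d=optics.get_image(n); im=np.ascontiguousarray(im[:,:,::-1]); W=cloud(p,d); hsv=cv2.cvtColor(im,cv2.COLOR_BGR2HSV); cv2.imwrite("pics/t5.png",im)
    m=((cv2.inRange(hsv,(0,150,50),(10,255,255))>0)&(abs(W[...,0]-520)<30)&(abs(W[...,1]-15)<30)&(W[...,2]>62)&(W[...,2]<95))
    q=W[m]
    if len(q)>5: print(n,len(q),q.min(0),q.max(0),np.median(q,0),cv2.minEnclosingCircle(q[q[:,2]>np.percentile(q[:,2],30)][:,:2].astype(np.float32)))
E
```

```text
t: 15.7
ee_pos: [464.1, -26.0, 138.0]
ee_rot: [0.002, 0.453, 0.892, -0.001]
wrist_force: [0.4, 0.3, -0.8]
finger_gap: 52.6
t: 16.5
ee_pos: [461.9, -27.2, 137.5]
ee_rot: [0.0, -0.056, 0.998, -0.002]
wrist_force: [-0.4, 0.3, 0.6]
finger_gap: 35.8
   yaw -173.61 eff 1.3316 tz -0.032 Fz 0.60 Fxy -0.36 0.32 pos [461.93 -27.18 137.52] j7 1.407 gap 35.8
```

View pics/w5.png

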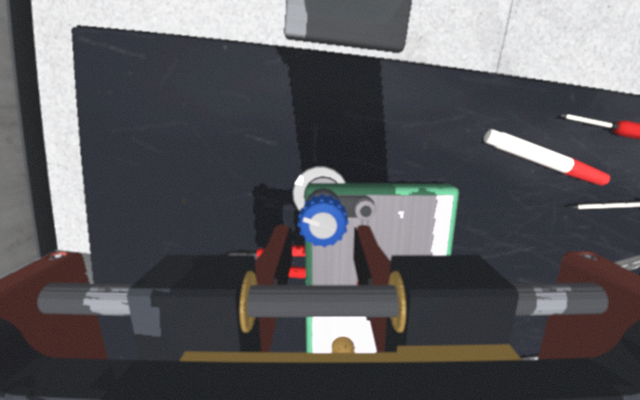

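```bash
python3 -m crank '[{"dx":-0.02,"dy":0.012,"dz":0,"twist":0,"fingers":0.5},{"dx":-0.02,"dy":0.012,"dz":0,"twist":0,"fingers":0.5},{"dx":-0.018,"dy":0.01,"dz":0,"twist":0,"fingers":0.5},{"dx":0,"dy":0,"dz":0,"twist":0,"fingers":0.5},{"dx":0,"dy":0,"dz":0,"twist":0,"fingers":0.5}]'
python3 st.py
python3 - <<'E'
from h import *
p=optics.camera_params("wrist"); im,d=optics.get_image("wrist"); cv2.imwrite("pics/w6.png",im[:,:,::-1])
im,d=optics.get_image("scene"); cv2.imwrite("pics/s6.png",im[:,:,::-1])
E
```

```text
t: 17.1
ee_pos: [516.5, 12.6, 136.8]
ee_rot: [-0.001, -0.044, 0.999, -0.003]
wrist_force: [-0.9, -0.4, -0.8]
finger_gap: 44.0
   yaw -174.98 eff -0.0252 tz 0.035 Fz -0.78 Fxy -0.85 -0.37 pos [516.54  12.59 136.81] j7 1.281 gap 44.0
```

View pics/w6.png

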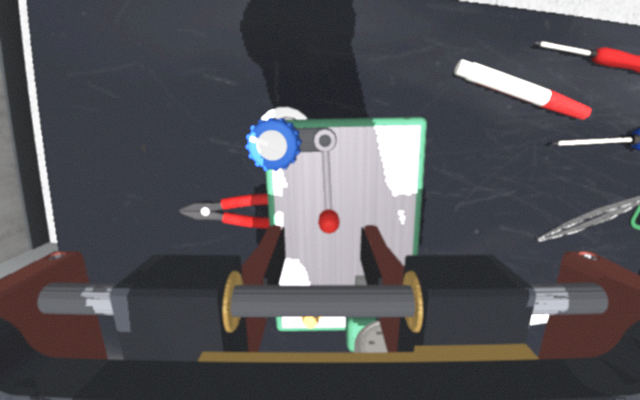

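View pics/s6.png

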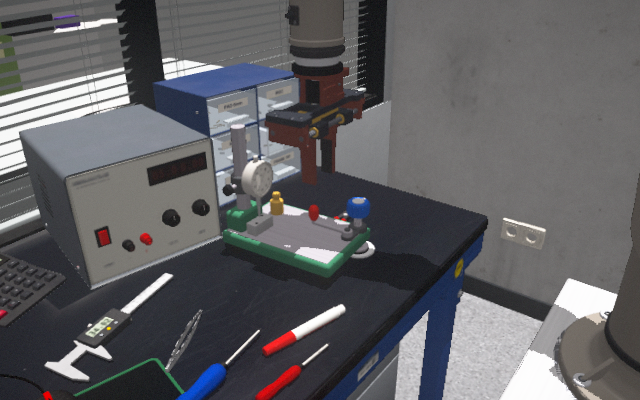

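The wrist view shows the red grip at (329,220), the knob at (273,144) and the pivot at (325,140). I'll compute where the grip is relative to the tool.

Run:
```python
from h import *
p=optics.camera_params("wrist"); im=cv2.imread("pics/w6.png"); hsv=cv2.cvtColor(im,cv2.COLOR_BGR2HSV)
m=cv2.inRange(hsv,(0,150,50),(10,255,255)); m[:200]=0; m[245:]=0; m[:,:310]=0; m[:,350:]=0
c=max(cv2.findContours(m,0,2)[0],key=cv2.contourArea); (u,v),r=cv2.minEnclosingCircle(c); g=world(p,u,v,z=82); pv=world(p,325,140,z=62); kb=world(p,273,144,z=93)
print(u,v,r,g,pv,kb,np.linalg.norm((g-pv)[:2]),np.linalg.norm((kb-pv)[:2]))
s=read_state(); M=rot(s['ee_rot']).as_matrix(); print("tool delta",M.T@(g-s['ee_pos']),M.round(3))
```

```text
328.5 221.2142791748047 10.797390937805176 [520.79604719  17.99650895  82.        ] [461.46916192   9.95653419  62.        ] [465.20065534 -25.30508568  93.        ] 59.86919500128099 35.458509255839296
tool delta [-4.98015542  5.63769558 54.94926089] [[-0.996 -0.088 -0.001]
 [-0.088  0.996 -0.006]
 [ 0.002 -0.006 -1.   ]]
```

```bash
python3 -m crank '[{"dx":-0.0055,"dy":0.005,"dz":0.015,"twist":0,"fingers":0.5},{"dx":0,"dy":0,"dz":0.018,"twist":0,"fingers":0.5},{"dx":0,"dy":0,"dz":0,"twist":0,"fingers":0.5},{"dx":0,"dy":0,"dz":0,"twist":0,"fingers":0.5}]'
python3 st.py
python3 - <<'E'
from h import *
p=optics.camera_params("wrist"); im,d=optics.get_image("wrist"); im=np.ascontiguousarray(im[:,:,::-1]); cv2.imwrite("pics/w7.png",im)
hsv=cv2.cvtColor(im,cv2.COLOR_BGR2HSV)
m=cv2.inRange(hsv,(0,150,50),(10,255,255)); m[:200]=0; m[:,:290]=0; m[:,360:]=0
c=max(cv2.findContours(m,0,2)[0],key=cv2.contourArea); (u,v),r=cv2.minEnclosingCircle(c); g=world(p,u,v,z=82)
s=read_state(); M=rot(s['ee_rot']).as_matrix(); print(u,v,r,g,"tool delta",M.T@(g-s['ee_pos']))
E
```

```text
t: 17.6
ee_pos: [520.1, 16.1, 101.3]
ee_rot: [-0.001, -0.042, 0.999, -0.004]
wrist_force: [0.3, -0.5, 0.8]
finger_gap: 43.6
   yaw -175.21 eff -0.0191 tz -0.052 Fz 0.79 Fxy 0.34 -0.47 pos [520.11  16.14 101.34] j7 1.233 gap 43.6
324.5 232.92308044433594 13.162775039672852 [520.42493157  18.38246339  82.        ] tool delta [-0.75672314  2.47531261 19.32597721]
```

View pics/w7.png

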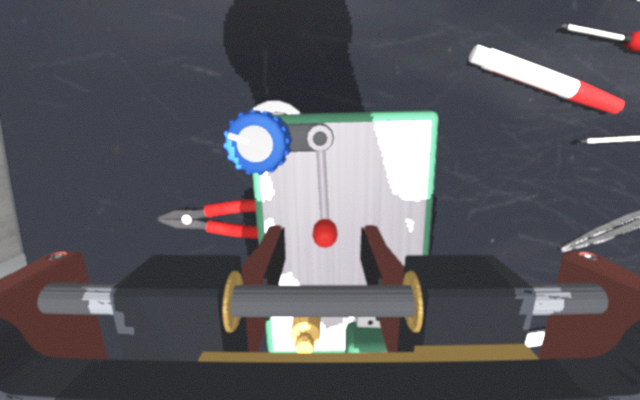

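The grip now sits between the jaws at (325,233), with the tool within 2.5 mm of it. I'll go down to z≈70.

```bash
python3 -m crank '[{"dx":-0.001,"dy":0.002,"dz":0.012,"twist":0,"fingers":0.5},{"dx":0,"dy":0,"dz":0.014,"twist":0,"fingers":0.5},{"dx":0,"dy":0,"dz":0,"twist":0,"fingers":0.62},{"dx":0,"dy":0,"dz":0,"twist":0,"fingers":0.66},{"dx":0,"dy":0,"dz":0,"twist":0,"fingers":0.66}]' 3
python3 st.py
```

```text
t: 18.15
ee_pos: [521.1, 18.0, 73.6]
ee_rot: [-0.001, -0.041, 0.999, -0.004]
wrist_force: [0.3, -0.6, 0.7]
finger_gap: 30.0
   yaw -175.25 eff -0.0079 tz -0.026 Fz 0.66 Fxy 0.31 -0.57 pos [521.12  17.99  73.62] j7 1.198 gap 30.0
```

```bash
python3 -m crank '[{"dx":0.0002,"dy":0.005,"dz":0,"twist":-4.5,"fingers":0.66},{"dx":0.0002,"dy":0.005,"dz":0,"twist":-4.5,"fingers":0.66},{"dx":0.0002,"dy":0.005,"dz":0,"twist":-4.5,"fingers":0.66},{"dx":0.0002,"dy":0.005,"dz":0,"twist":-4.5,"fingers":0.66}]' 3 >/dev/null;python3 st.py
python3 -m crank '[{"dx":0.0002,"dy":0.005,"dz":0,"twist":-4.5,"fingers":0.66},{"dx":0.0002,"dy":0.005,"dz":0,"twist":-4.5,"fingers":0.66},{"dx":0.0002,"dy":0.005,"dz":0,"twist":-4.5,"fingers":0.66},{"dx":0.0002,"dy":0.005,"dz":0,"twist":-4.5,"fingers":0.66}]' 3 >/dev/null
python3 st.py
python3 - <<'E'
from h import *
p=optics.camera_params("wrist"); im,d=optics.get_image("wrist"); im=np.ascontiguousarray(im[:,:,::-1]); cv2.imwrite("pics/w8.png",im)
e=read_state()['ee_pos']; print(np.arctan2(e[1]-9.8,e[0]-461.7)-.095,np.hypot(e[1]-9.8,e[0]-461.7))
E
```

```text
yaw -156.80 eff -0.7847 tz 0.019 Fz -0.78 Fxy -0.41 -1.31 pos [516.46  35.13  74.19] j7 1.435 gap 29.7
   yaw -138.20 eff -0.8002 tz 0.009 Fz -1.21 Fxy 0.67 -1.87 pos [506.47  49.5   74.94] j7 1.677 gap 29.7
0.6434371234609945 59.90699730045791
```

View pics/w8.png

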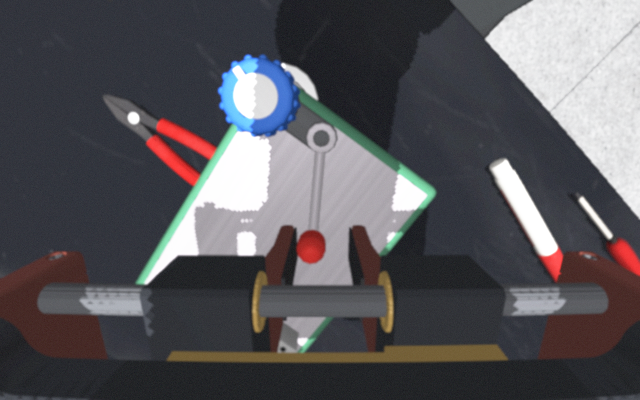

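The lever follows the left-hand finger in the image, with the handle at (311,245), at about 0.55 rad. I'll continue round.

```bash
python3 -m crank '[{"dx":0.0,"dy":0.005,"dz":0.0005,"twist":-4.5,"fingers":0.66},{"dx":0.0,"dy":0.005,"dz":0.0003,"twist":-4.5,"fingers":0.66},{"dx":0.0001,"dy":0.005,"dz":0.0003,"twist":-4.5,"fingers":0.66},{"dx":0.0001,"dy":0.005,"dz":0.0003,"twist":-4.5,"fingers":0.66},{"dx":0.0001,"dy":0.005,"dz":0.0003,"twist":-4.5,"fingers":0.66},{"dx":0.0001,"dy":0.005,"dz":0.0003,"twist":-4.5,"fingers":0.66}]' 3 >/dev/null;python3 st.py
python3 -m crank '[{"dx":0.0001,"dy":0.004,"dz":0,"twist":-4,"fingers":0.66},{"dx":0.0001,"dy":0.004,"dz":0,"twist":-4,"fingers":0.66}]' 3 >/dev/null
python3 st.py
python3 - <<'E'
from h import *
p=optics.camera_params("wrist"); im,d=optics.get_image("wrist"); im=np.ascontiguousarray(im[:,:,::-1]); cv2.imwrite("pics/w9.png",im)
e=read_state()['ee_pos']; print(np.arctan2(e[1]-9.8,e[0]-461.7)-.095,np.hypot(e[1]-9.8,e[0]-461.7))
E
```

```text
yaw -110.72 eff -0.8099 tz -0.022 Fz -0.99 Fxy 1.21 -0.86 pos [485.07  64.01  74.8 ] j7 2.041 gap 30.1
   yaw -102.62 eff -0.7478 tz -0.009 Fz -1.16 Fxy 0.41 -0.46 pos [478.69  65.85  75.45] j7 2.154 gap 29.9
1.1910026990428373 58.61389460845251
```

View pics/w9.png

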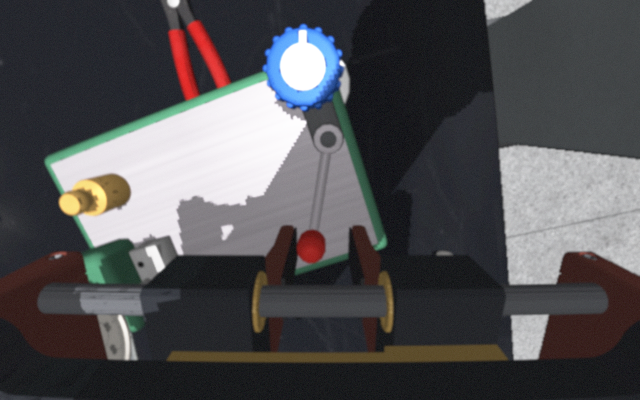

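```bash
for i in 1 2 3 4; do python3 -m crank '[{"dx":0.0,"dy":0.003,"dz":0.0002,"twist":-2,"fingers":0.66}]' 3 >/dev/null; python3 st.py; done
python3 -c "
from h import *
e=read_state()['ee_pos']; print(np.arctan2(e[1]-9.8,e[0]-461.7)-.095,np.hypot(e[1]-9.8,e[0]-461.7))"
```

```text
yaw -100.53 eff -0.4971 tz 0.062 Fz -1.68 Fxy 2.34 -0.99 pos [476.21  66.53  75.58] j7 2.183 gap 29.8
   yaw -98.58 eff -0.3062 tz -0.010 Fz -0.39 Fxy 1.36 -1.31 pos [473.97  67.08  75.69] j7 2.209 gap 30.1
   yaw -96.55 eff -0.3840 tz 0.003 Fz -1.93 Fxy 1.18 -0.01 pos [471.47  67.63  75.69] j7 2.237 gap 29.8
   yaw -94.47 eff -0.3955 tz 0.039 Fz -1.26 Fxy 2.25 0.33 pos [468.78  68.09  75.66] j7 2.265 gap 29.5
1.3548462622167259 58.71614954436982
```

```bash
for i in 1 2 3 4; do python3 -m crank '[{"dx":0.0,"dy":0.002,"dz":0.0001,"twist":-1,"fingers":0.66}]' 3 >/dev/null; python3 st.py; done
python3 -c "
from h import *
e=read_state()['ee_pos']; print(np.arctan2(e[1]-9.8,e[0]-461.7)-.095,np.hypot(e[1]-9.8,e[0]-461.7))"
```

```text
yaw -93.37 eff -0.0670 tz -0.009 Fz -0.11 Fxy 2.23 0.41 pos [466.83  68.44  75.65] j7 2.280 gap 30.0
   yaw -92.31 eff -0.1481 tz 0.027 Fz -3.38 Fxy 5.65 -1.86 pos [465.61  68.47  75.77] j7 2.294 gap 30.4
   yaw -91.27 eff -0.1532 tz -0.028 Fz -3.32 Fxy 6.12 -1.88 pos [464.72  68.24  75.85] j7 2.308 gap 32.0
   yaw -90.25 eff -0.1607 tz 0.024 Fz -4.34 Fxy 6.51 -0.45 pos [463.93  67.94  75.93] j7 2.323 gap 34.4
1.4373974108162273 58.18490030922097
```

The stop is felt: force rose to 6 N and the finger gave way. I'll back off, rise and inspect.

```bash
python3 -m crank '[{"dx":0,"dy":-0.005,"dz":0,"twist":0,"fingers":0.6},{"dx":0,"dy":0,"dz":0,"twist":0,"fingers":0.55},{"dx":0,"dy":0,"dz":0,"twist":0,"fingers":0.55},{"dx":0,"dy":0,"dz":0,"twist":0,"fingers":0.55}]' 3
python3 - <<'E'
from h import *
p=optics.camera_params("wrist"); im,d=optics.get_image("wrist"); im=np.ascontiguousarray(im[:,:,::-1]); cv2.imwrite("pics/w10.png",im)
E
```

```text
t: 21.05
ee_pos: [467.3, 67.6, 75.5]
ee_rot: [-0.0, -0.706, 0.709, -0.012]
wrist_force: [1.1, 0.2, 0.5]
finger_gap: 39.5
```

View pics/w10.png

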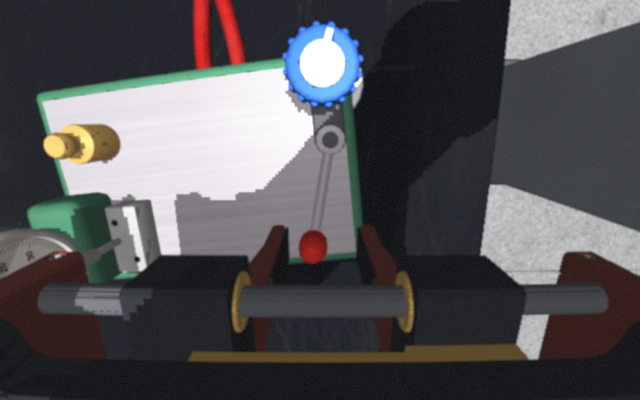

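The handle stands free between the jaws at (313,246). I'll rise clear.

```bash
python3 -m crank '[{"dx":0,"dy":0,"dz":-0.015,"twist":0,"fingers":0.55},{"dx":0,"dy":0,"dz":-0.03,"twist":0,"fingers":0.55},{"dx":0,"dy":0,"dz":-0.03,"twist":0,"fingers":0.55},{"dx":0,"dy":0,"dz":-0.03,"twist":0,"fingers":0.55},{"dx":0,"dy":0,"dz":0,"twist":0,"fingers":0.55},{"dx":0,"dy":0,"dz":0,"twist":0,"fingers":0.55}]'
python3 - <<'E'
from h import *
p=optics.camera_params("wrist"); im,d=optics.get_image("wrist"); im=np.ascontiguousarray(im[:,:,::-1]); cv2.imwrite("pics/w11.png",im); np.save("pics/w11.npy",d)
im2,d=optics.get_image("scene"); cv2.imwrite("pics/s11.png",cv2.resize(im2[110:280,210:390,::-1],None,fx=4,fy=3.5))
hsv=cv2.cvtColor(im,cv2.COLOR_BGR2HSV)
E
```

```text
t: 21.7
ee_pos: [462.7, 69.9, 182.6]
ee_rot: [-0.003, -0.706, 0.708, -0.01]
wrist_force: [1.0, -0.4, -0.3]
finger_gap: 39.7
```

View pics/w11.png

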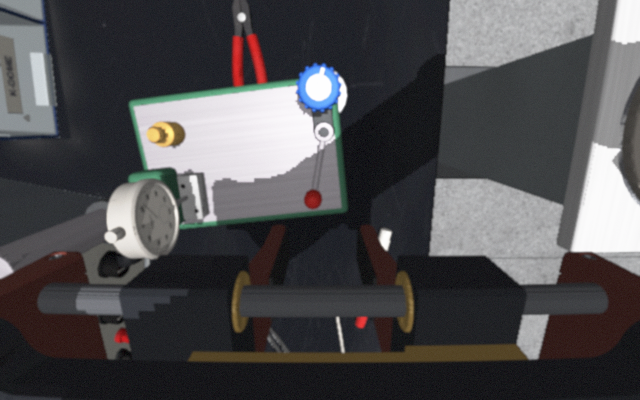

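View pics/s11.png

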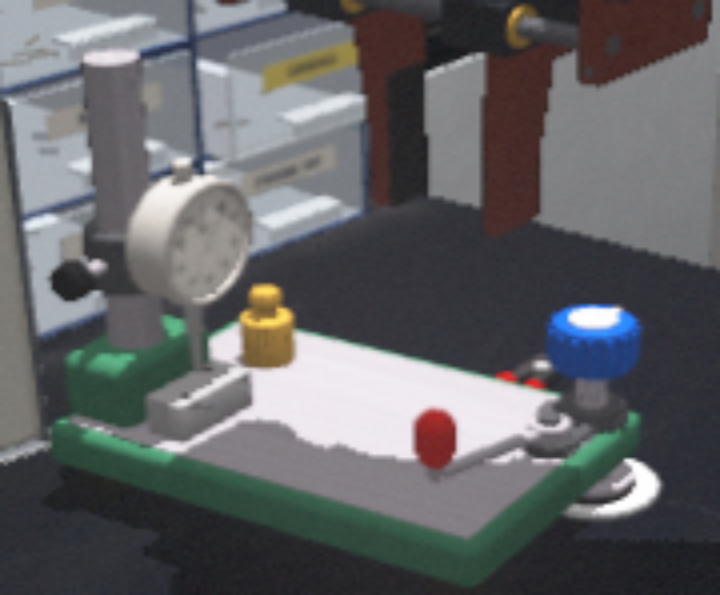

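Run:
```python
from h import *
p=optics.camera_params("wrist"); g=world(p,313,199,z=80); v=world(p,323.5,131,z=62); fr=world(p,132,102,z=42); nr=world(p,333,77,z=42); nl=world(p,346,211,z=42);fl=0
yaw=np.arctan2(*(fr-nr)[[1,0]]); y2=np.arctan2(*(nl-nr)[[1,0]])-np.pi/2
print(g,v,np.linalg.norm((g-v)[:2]),yaw,y2,"lever",np.arctan2(*(g-v)[[1,0]])-np.array([yaw,y2]))
a=cv2.imread("pics/scc.png"); b=cv2.imread("pics/s11.png")[:a.shape[0]]
A=cv2.cvtColor(a[50:540,60:350],6).astype(np.float32); B=cv2.cvtColor(b[50:540,60:350],6).astype(np.float32)
print(cv2.phaseCorrelate(A,B))
```

```text
[471.36065976  69.78102942  80.        ] [461.88907973   9.49211283  62.        ] 61.02838922922229 0.10637249035502526 0.10950151480885073 lever [1.30859436 1.30546534]
((-0.03127142939973737, -0.01762602737983343), 0.7692416923014322)
```

```bash
python3 -c "
from rig import ticket; print(ticket.hand_in())"
```

```text
the job is handed in; nothing more can be done
None
```

The levelling foot is screwed down onto its disc, the clamp lever is at its stop, and the job is handed in at about 22 s of the 64 s allowed. No verdict was reported.

- **Knob:** I turned it about 106° clockwise with an 8 N grip. The knob's mark stayed in line with the fingers up to the last small step, so it was not slipping. From about 81° on, the twist effort shifted steadily and the tool sank less per turn, which I took as the foot touching the disc. I went on about 24° from there.
- **Foot load:** I put this at about 3 to 6 N, but it is inferred and not measured directly. The estimates disagreed: about 5 to 6 N from the angle turned, about 3 to 4 N from the effort while turning, and about 2 to 3 N from the effort when halted. The wrist torque reading was too noisy to settle it. I did not re-check the load after clamping.
- **Clamp lever:** I swung it round until the stop was felt, at about 6 N of push. In the last image it measures about 1.31 rad, against a stop at 1.3 rad.
- **Stand and loose parts:** The gauge end of the stand, with the block and the brass weight, had not shifted against the first picture (under 0.1 px at four times enlargement). The cutters look unmoved in the last views, by eye only. I did not measure the stand's level separately.
- **Robot:** The arm ended clear of everything, with the tool at about 183 mm height.

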